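# Flip the bin tags to match which bins hold a flask

### The job

Some of the four small bins on the grey board hold a flask and some are empty. With a fingertip, gently push over every flip tag that is wrong, so that only the tags in front of bins holding a flask lean back towards their bins with the round disc face up, and the tags of empty bins lean towards the robot with the straight bar face up. Do not grip the tags, and leave the flasks, the rubber bulb and the marker pen where they are.

Things in the scene. Friction and masses are not known exactly. Their poses are not given: they have to be found in the camera images.
- tag_a (a joint): Lean (rad) of a white flip tag, 56 mm wide, 4 mm thick, top edge 65 mm from the hinge at its foot. 0 upright; +0.6 (stop) leans away from the robot to its bin, round disc face up = FULL; -0.6 (stop) leans to the robot's side, straight bar face up = EMPTY. 60 g, hardly any friction: past upright it falls to the stop. At a stop its top edge is 37 mm out from the hinge, 92 mm above the worktop.
- tag_a_hinge (a point): Middle of the level hinge of tag_a, 38 mm above the worktop, between two metal posts (68 mm apart, tops 43 mm above the worktop). x points to the tag's own bin, y along the hinge, z up. The hinges stand 100 mm apart in a row on a grey board (10 mm thick, 265 x 410 mm); the order of the tags changes.
- tag_a_bin (a point): Middle of the inner floor (14 mm above the worktop) of the bin that belongs to tag_a: 155 mm straight behind the hinge. An open grey bin 84 x 84 mm, its rim 44 mm above the worktop, walls 4 mm. It is full if a flask stands in it (flask centre within 20 mm of this point, seen from above), else empty.
- tag_b (a joint): Lean (rad) of a white flip tag, 56 mm wide, 4 mm thick, top edge 65 mm from the hinge at its foot. 0 upright; +0.6 (stop) leans away from the robot to its bin, round disc face up = FULL; -0.6 (stop) leans to the robot's side, straight bar face up = EMPTY. 60 g, hardly any friction: past upright it falls to the stop. At a stop its top edge is 37 mm out from the hinge, 92 mm above the worktop.
- tag_b_hinge (a point): Middle of the level hinge of tag_b, 38 mm above the worktop, between two metal posts (68 mm apart, tops 43 mm above the worktop). x points to the tag's own bin, y along the hinge, z up. The hinges stand 100 mm apart in a row on a grey board (10 mm thick, 265 x 410 mm); the order of the tags changes.
- tag_b_bin (a point): Middle of the inner floor (14 mm above the worktop) of the bin that belongs to tag_b: 155 mm straight behind the hinge. An open grey bin 84 x 84 mm, its rim 44 mm above the worktop, walls 4 mm. It is full if a flask stands in it (flask centre within 20 mm of this point, seen from above), else empty.
- tag_c (a joint): Lean (rad) of a white flip tag, 56 mm wide, 4 mm thick, top edge 65 mm from the hinge at its foot. 0 upright; +0.6 (stop) leans away from the robot to its bin, round disc face up = FULL; -0.6 (stop) leans to the robot's side, straight bar face up = EMPTY. 60 g, hardly any friction: past upright it falls to the stop. At a stop its top edge is 37 mm out from the hinge, 92 mm above the worktop.
- tag_c_hinge (a point): Middle of the level hinge of tag_c, 38 mm above the worktop, between two metal posts (68 mm apart, tops 43 mm above the worktop). x points to the tag's own bin, y along the hinge, z up. The hinges stand 100 mm apart in a row on a grey board (10 mm thick, 265 x 410 mm); the order of the tags changes.
- tag_c_bin (a point): Middle of the inner floor (14 mm above the worktop) of the bin that belongs to tag_c: 155 mm straight behind the hinge. An open grey bin 84 x 84 mm, its rim 44 mm above the worktop, walls 4 mm. It is full if a flask stands in it (flask centre within 20 mm of this point, seen from above), else empty.
- tag_d (a joint): Lean (rad) of a white flip tag, 56 mm wide, 4 mm thick, top edge 65 mm from the hinge at its foot. 0 upright; +0.6 (stop) leans away from the robot to its bin, round disc face up = FULL; -0.6 (stop) leans to the robot's side, straight bar face up = EMPTY. 60 g, hardly any friction: past upright it falls to the stop. At a stop its top edge is 37 mm out from the hinge, 92 mm above the worktop.
- tag_d_hinge (a point): Middle of the level hinge of tag_d, 38 mm above the worktop, between two metal posts (68 mm apart, tops 43 mm above the worktop). x points to the tag's own bin, y along the hinge, z up. The hinges stand 100 mm apart in a row on a grey board (10 mm thick, 265 x 410 mm); the order of the tags changes.
- tag_d_bin (a point): Middle of the inner floor (14 mm above the worktop) of the bin that belongs to tag_d: 155 mm straight behind the hinge. An open grey bin 84 x 84 mm, its rim 44 mm above the worktop, walls 4 mm. It is full if a flask stands in it (flask centre within 20 mm of this point, seen from above), else empty.
- flask_1_mid (a point): Centre, half-way up, of a loose foil-wrapped flask about 58 mm wide and 108 mm tall that stands in one of the bins (its top about 122 mm above the worktop). Leave it standing where it is.
- flask_2_mid (a point): Centre, half-way up, of a loose foil-wrapped flask about 58 mm wide and 112 mm tall that stands in one of the bins (its top about 126 mm above the worktop). Leave it standing where it is.
- bulb_mid (a point): Centre of a loose dark red rubber bulb, 51 mm wide and 76 mm tall, standing farther right of the board: a bystander.
- marker_mid (a point): Centre of a loose marker pen, 132 mm long along its y axis and 12 mm thick, lying pointing away from the robot, just right of the board: a bystander.
- spare_flask_mid (a point): Centre of a loose bare conical glass flask with amber broth, 52 mm wide and 85 mm tall, standing on the worktop to the left of the board: a bystander, in no bin.
Things that resemble listed ones, but are neither listed nor needed, are in the scene too. Leave any purple look-alike of the part that bears flask_2_mid alone.

How it is judged:
At the end, for the whole second after the job is handed in: Every tag whose bin holds a flask leans back to its stop (joint above 0.5 rad), every tag whose bin is empty leans to the robot's side (below -0.5 rad), the tags are at rest, and the flasks, bulb and pen are within 20 mm of where they stood (((horizontal distance between any of flask_1_mid, flask_2_mid and tag_a_bin below 0.05 m and value of joint tag_a above 0.5 rad) or (not (horizontal distance between any of flask_1_mid, flask_2_mid and tag_a_bin below 0.05 m) and value of joint tag_a below -0.5 rad)) and ((horizontal distance between any of flask_1_mid, flask_2_mid and tag_b_bin below 0.05 m and value of joint tag_b above 0.5 rad) or (not (horizontal distance between any of flask_1_mid, flask_2_mid and tag_b_bin below 0.05 m) and value of joint tag_b below -0.5 rad)) and ((horizontal distance between any of flask_1_mid, flask_2_mid and tag_c_bin below 0.05 m and value of joint tag_c above 0.5 rad) or (not (horizontal distance between any of flask_1_mid, flask_2_mid and tag_c_bin below 0.05 m) and value of joint tag_c below -0.5 rad)) and ((horizontal distance between any of flask_1_mid, flask_2_mid and tag_d_bin below 0.05 m and value of joint tag_d above 0.5 rad) or (not (horizontal distance between any of flask_1_mid, flask_2_mid and tag_d_bin below 0.05 m) and value of joint tag_d below -0.5 rad)) and velocity of joint tag_a between -0.1 and 0.1 rad/s and velocity of joint tag_b between -0.1 and 0.1 rad/s and velocity of joint tag_c between -0.1 and 0.1 rad/s and velocity of joint tag_d between -0.1 and 0.1 rad/s and distance of each of flask_1_mid, flask_2_mid, bulb_mid, marker_mid, spare_flask_mid from where it was at the start of the episode below 0.02 m); the robot touches nothing.
It fails at once if a flask, the bulb or the marker pen is lifted, carried or pushed more than 20 mm from its place (distance of any of flask_1_mid, flask_2_mid, bulb_mid, marker_mid, spare_flask_mid from where it was at the start of the episode above 0.02 m).
It fails at once if a tag is gripped or forced: the fingers press on it with more than 15 N (contact force between the fingers and tag_a above 15 N or contact force between the fingers and tag_b above 15 N or contact force between the fingers and tag_c above 15 N or contact force between the fingers and tag_d above 15 N).
It also fails if it takes over 58 s, if anything falls off the work surface, if the arm or the gripper's body presses on something with over 40 N, if the wrist force passes 120 N, or if a joint passes its speed limit or range.

### The arm

A 6-joint arm with a two-finger parallel gripper is mounted at the origin on a cart in front of the work surface, level with it; the furniture and walls round the work are solid. World frame = base frame: x ahead of the robot, y to its left, z up, the work surface at z = 0. Lengths are in m, angles in rad, forces in N, time in s.
With the tool pointing down it reaches from about 0.425 to 1.125 m from the base axis. Payload 14.9 kg.
Tool frame: the origin (TCP) lies midway between the tips of the shut fingers; the grasp point (between the pads) lies manip.grip_depth behind it (manip.grip_depth is the distance from the TCP to the grasp point, in m); z points along the fingers, y is the line along which they close (so a half turn about z gives the same grasp; the last joint's range is limited). The gripper opens to 91 mm and grips with 3 to 60 N. Pads are 32 mm wide; open, the fingers measure 118 mm over their backs; the gripper's body (76 mm by 178 mm) begins 60 mm behind the grasp point.
Start: joints at [-1.339, 0.379, 1.734, -0, 1.028, -0.033], TCP at [0.183, -0.676, 0.214] pointing down, gripper open.
Joint ranges: [-2.77, 2.77], [-0.74, 2.19], [0, 2.66], [-1.06, 4.2], [0.31, 2.87], [-3.08, 3.08]. Speed limits (rad/s): [1.89, 1.89, 2.39, 3.14, 3.14, 3.14].

### API

Orientations are given as a rotation vector (axis times angle).
In Python, from workcell import manip gives the robot as it stands.
- The arm moves only by the tool arm_command, never from a script. Its argument "targets" is a list of rows, each an object with "translation": the shift along the tool's x, y, z in cm, a list of three; "yaw": the turn about the tool's z in rad. A call has 1 to 10 rows; each row is the pose to reach, as a shift and turn from the pose commanded when the call began, along the tool's axes at that moment; what a row does not reach only later rows make up. A row lasts 1/12 s, in which the tool goes at most 41.7 mm and 7.16 degrees, less where a joint would pass 70% of its speed; a pose out of reach is approached as far as the arm can. A call with a gripper value outside its range is refused whole. "gripper" is the closure in counts, from 0 (fully open) to 255 (shut), set as the call begins (left out, the last holds). The fingers move at their own pace and stop on an object; the grip force is fixed at half the most. Time passes only in rows, so rows that repeat a pose let the fingers close. It gives the time, the measured TCP pose, the force, the opening and the grip force at its end, in the units of the state.
- manip.get_state(): the state, without advancing time (a new reading comes with each control period).
- manip.capture(name): name is "side" or "top" or "wrist"; returns a dict with "color" (480x640x3 uint8, red, green, blue), "vfov" (degrees; the focal length in pixels is half the picture's height over the tangent of half this angle, whatever the lens; pixels are square), "cx", "cy" (the principal point, pixels), "origin" and "orientation" of the camera in the world. Camera axes: x right, y down, z forward; pixel columns grow to the right and rows downward; lengths in m; the calibration is good to about 2 mm. A picture is of the moment at which its call begins. There is no depth.
- manip.finish_job(): hands the job in; it is judged then, once.
The state is a dict: "clock": time; "joint_positions": joint angles; "qd": joint speeds; "joint_torque": joint torques, N m; "tool_pos": TCP position; "orientation": TCP orientation; "force": force on the tool from outside, world axes, zero at the start; "ft_torque": the same for the moment, N m; "finger_gap": finger opening in m; "finger_force": force on a finger pad.
Only numpy, scipy, OpenCV 4.12 (cv2) and the standard library are available. Lean on these libraries where they do the work, as an engineer would, in place of code of your own. Each camera call takes 0.05 s, during which the arm holds its last target. There are 200 camera calls.

## Working session

There is one attempt and no reset: what is moved stays moved. The work goes in short steps, Python scripts to look and compute and a tool call to move; the robot and the scene stay as the last step left them, time stands still between calls to the robot, and variables do not carry over. Pictures are saved under pics/ and viewed, at most 10 in all, crops included, and the job is handed in when it is done.

Besides the shell and the picture viewer there is one more tool, called after ">>>" in YAML: its name, and indented under it one key for each argument. arm_command: Moves the arm, as the interface text tells. Its arguments: {"type":"object","properties":{"targets":{"type":"array","items":{"type":"object","properties":{"translation":{"type":"array","items":{"type":"number"}},"yaw":{"type":"number"}}}},"gripper":{"type":"number"}},"required":["targets"]}

```bash
mkdir -p pics
cat > h.py <<'E'
from workcell import manip
import cv2, numpy as np
from scipy.spatial.transform import Rotation as R
def cam(n):
    c=manip.capture(n); cv2.imwrite  # keep
    return c
def mat(o):
    o=np.array(o,float); return o if o.shape==(3,3) else R.from_rotvec(o).as_matrix()
def ray(c,u,v,z):
    f=240/np.tan(np.radians(c["vfov"]/2)); d=mat(c["orientation"])@np.array([(u-c["cx"])/f,(v-c["cy"])/f,1])
    o=np.array(c["origin"]); return o+d*(z-o[2])/d[2]
E
python3 - <<'E'
from h import *
import pickle
for n in ("top","side"):
    c=cam(n); pickle.dump(c,open(n+".pkl","wb")); cv2.imwrite(f"pics/{n}.png",c["color"][:,:,::-1]); print(n,c["origin"],c["orientation"],c["vfov"],c["cx"],c["cy"])
print(manip.get_state()); print(manip.grip_depth)
E
```

```text
top [ 0.34783388 -0.00146576  1.34996387] [-2.14903902  2.1300846  -0.22341324] 51.339250587718425 313.59515742260623 247.25984606096472
side [ 0.16940335 -1.07009803  0.87049202] [-2.1421083   0.44360302 -0.19825767] 45.19986279786541 313.4430365413935 237.41967161550502
{'clock': 0.1, 'joint_positions': array([-1.33929398e+00,  3.79360017e-01,  1.73472782e+00, -1.49051548e-05,
        1.02852734e+00, -3.33055933e-02]), 'qd': array([ 0.00055777, -0.0016332 , -0.00129427, -0.00059549, -0.00063374,
       -0.00025318]), 'joint_torque': array([-6.35531069e-04, -7.65035820e+01, -4.35290694e+01,  6.51904405e-02,
        3.98792443e-02, -2.48809971e-05]), 'tool_pos': array([ 0.18310973, -0.67524524,  0.21334844]), 'orientation': array([-3.11308658e+00, -4.14622873e-01,  1.78799663e-04]), 'force': array([0.15050775, 0.40761554, 0.73980746]), 'ft_torque': array([-0.02977718, -0.02080909, -0.01282359]), 'finger_force': 0.0, 'finger_gap': 0.09114790758760916}
0.0188
```

View pics/top.png

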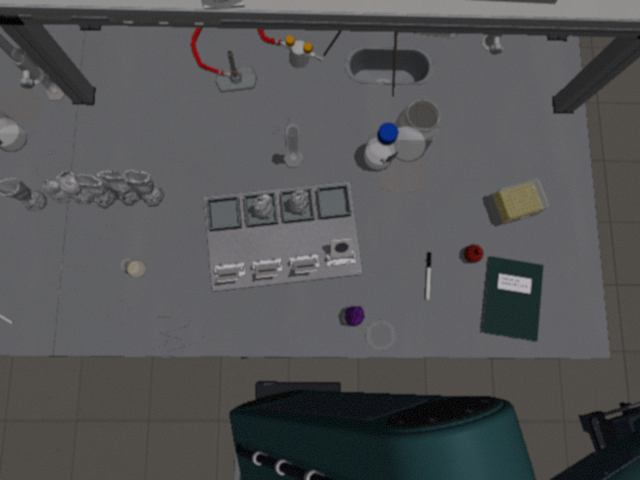

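View pics/side.png

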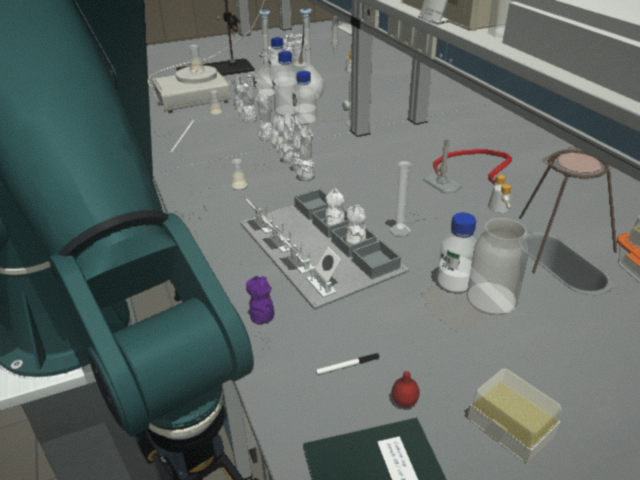

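Run:
```python
from h import *
import pickle
c=pickle.load(open("top.pkl","rb")); im=c["color"][:,:,::-1]
cv2.imwrite("pics/z.png",cv2.resize(im[170:340,190:390],None,fx=3.9,fy=3.5,interpolation=cv2.INTER_CUBIC))
print("board corners (204.5,197)(350,183)(362,274)(213,291):")
for p in [(204.5,197),(350,183),(362,274),(213,291)]: print(ray(c,*p,0.01).round(3))
print("bins");
for p in [(225,213),(262,208),(297,204),(333,202)]: print(ray(c,*p,0.04).round(3))
hsv=cv2.cvtColor(c["color"],cv2.COLOR_RGB2HSV)
m=cv2.inRange(hsv,(125,80,30),(155,255,255)); n,_,s,ce=cv2.connectedComponentsWithStats(m)
for i in range(1,n):
  if s[i,4]>30: print("purple",s[i],ce[i],ray(c,*ce[i],0.06).round(3))
```

```text
board corners (204.5,197)(350,183)(362,274)(213,291):
[0.73  0.264 0.01 ]
[ 0.776 -0.139  0.01 ]
[ 0.52 -0.17  0.01]
[0.47 0.23 0.01]
bins
[0.678 0.201 0.04 ]
[0.693 0.102 0.04 ]
[0.705 0.008 0.04 ]
[ 0.712 -0.089  0.04 ]
purple [345 307  19  19 298] [354.12416107 315.54362416] [ 0.406 -0.142  0.06 ]
```

View pics/z.png

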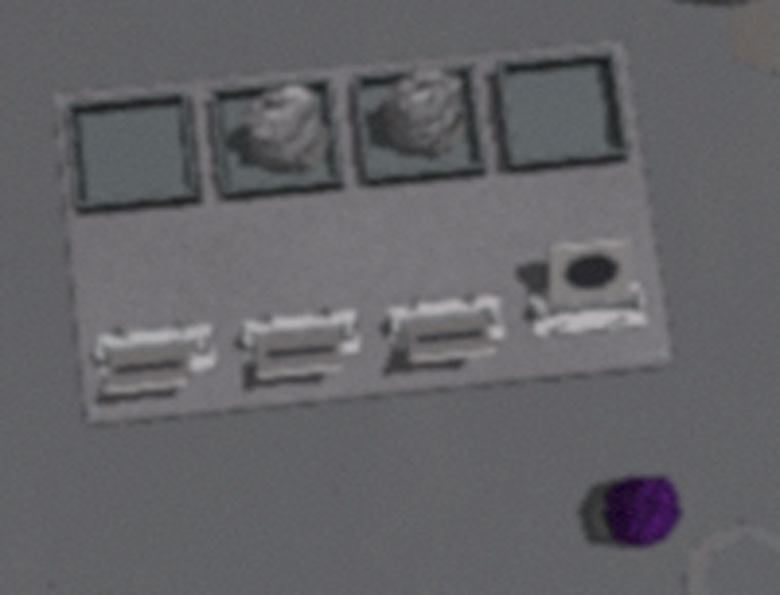

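The top view shows flasks in the second and third bins from the left. Tags 1, 2 and 3 show the bar and tag 4 shows the disc, with its hinge near pixel (341,259). Tags 2 and 3 have to go back towards their bins, and tag 4 forward to the robot's side.

>>> arm_command:
  targets:
    - {"translation":[3,-2.2,0],"yaw":0.02}
    - {"translation":[6,-4.4,0],"yaw":0.05}
    - {"translation":[9,-6.6,0],"yaw":0.08}
    - {"translation":[12,-8.8,0],"yaw":0.1}
    - {"translation":[15,-11,0],"yaw":0.12}
    - {"translation":[18,-13.2,0],"yaw":0.147}
    - {"translation":[21,-15.4,0],"yaw":0.147}
    - {"translation":[24,-17.6,0],"yaw":0.147}
    - {"translation":[27,-19.8,0],"yaw":0.147}
    - {"translation":[29.5,-21.6,0],"yaw":0.147}
  gripper: 255

```text
clock: 0.93
tool_pos: [0.4123, -0.3878, 0.2138]
orientation: [-3.136, -0.186, 0.0]
force: [0.4, -0.3, -0.4]
finger_gap: 0.0275
finger_force: 0.0
```

>>> arm_command:
  targets:
    - {"translation":[2.9,-2.8,0]}
    - {"translation":[5.8,-5.6,0]}
    - {"translation":[8.7,-8.4,0]}
    - {"translation":[11.6,-11.2,0]}
    - {"translation":[14.5,-14,0]}
    - {"translation":[17.4,-16.8,0]}
    - {"translation":[20.3,-19.6,0]}
    - {"translation":[23.2,-22.4,0]}
    - {"translation":[26.5,-25.5,0]}
    - {"translation":[26.5,-25.5,0]}

```text
invalid input
```

Run:
```python
from h import *
s=manip.get_state(); print(s["tool_pos"],s["orientation"],s["finger_gap"],s["clock"])
c=cam("wrist"); im=c["color"][:,:,::-1]; cv2.imwrite("pics/w1.png",im)
import pickle; pickle.dump(c,open("w1.pkl","wb"))
```

```text
[ 0.41232924 -0.38779408  0.21377874] [-3.13571918e+00 -1.85509772e-01  1.68870171e-04] 0.027511934146461456 0.9333
```

View pics/w1.png

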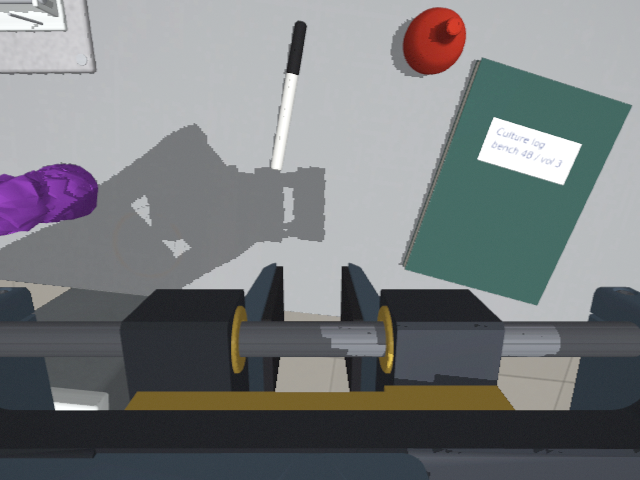

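The wrist view shows the pen, the bulb and the purple look-alike, all below the tool, with the fingers still closing. The move call was rejected because yaw is required in each row, so I'll resend it with yaw.

>>> arm_command:
  targets:
    - {"translation":[2.9,-2.8,0],"yaw":0}
    - {"translation":[5.8,-5.6,0],"yaw":0}
    - {"translation":[8.7,-8.4,0],"yaw":0}
    - {"translation":[11.6,-11.2,0],"yaw":0}
    - {"translation":[14.5,-14,0],"yaw":0}
    - {"translation":[17.4,-16.8,0],"yaw":0}
    - {"translation":[20.3,-19.6,0],"yaw":0}
    - {"translation":[23.2,-22.4,0],"yaw":0}
    - {"translation":[26.5,-25.5,0],"yaw":0}
    - {"translation":[26.5,-25.5,0],"yaw":0}

```text
clock: 1.82
tool_pos: [0.6477, -0.1013, 0.2139]
orientation: [-3.135, -0.19, -0.002]
force: [0.6, 0.8, -0.6]
finger_gap: 0.0004
finger_force: 0.0
```

Run:
```python
from h import *
s=manip.get_state(); print(s["tool_pos"],s["orientation"],s["finger_gap"],s["clock"])
c=cam("wrist"); im=c["color"][:,:,::-1]; cv2.imwrite("pics/w2.png",im)
import pickle; pickle.dump(c,open("w2.pkl","wb"))
```

```text
[ 0.64769334 -0.10125243  0.2138794 ] [-3.13536488e+00 -1.89690921e-01 -1.83471811e-03] 0.000404698427266619 1.8167
```

View pics/w2.png

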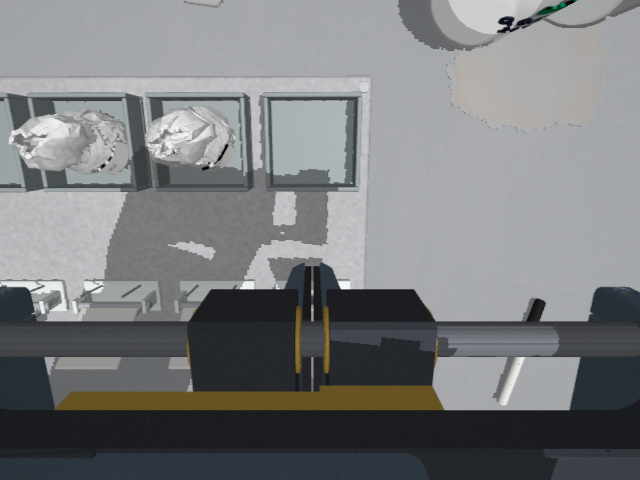

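The wrist view shows bin 4 at about (312,142), empty, and bins 2 and 3 holding foil flasks. I'll use the bin 4 rim to refine its position.

Run:
```python
from h import *
import pickle
c=pickle.load(open("w2.pkl","rb"))
P=np.array([ray(c,*p,0.044) for p in [(261,93),(361,93),(359,190),(263,190)]]); print(P.round(3))
b=P.mean(0); d=P[0]+P[3]-P[1]-P[2]; q=P[0]+P[1]-P[2]-P[3]; print(b, np.arctan2(-d[0],d[1]),np.arctan2(q[1],q[0]))
x=np.array([np.cos(.118),np.sin(.118)]); y=np.array([-x[1],x[0]]); T=manip.get_state()["tool_pos"][:2]
for k in range(3):
    h=b[:2]-.155*x+.1*k*y; print(4-k,h, "tool x,y rel to hinge cm",100*np.array([(T-h)@x,-(T-h)@y]))
```

```text
[[ 0.753 -0.044  0.044]
 [ 0.763 -0.128  0.044]
 [ 0.683 -0.138  0.044]
 [ 0.672 -0.053  0.044]]
[ 0.71776831 -0.09081392  0.044     ] 0.12043407885629846 0.119816794970382
4 [ 0.56384617 -0.10906151] tool x,y rel to hinge cm [8.26699691 0.34302044]
3 [ 0.55207353 -0.0097569 ] tool x,y rel to hinge cm [ 8.26699691 10.34302044]
2 [0.5403009  0.08954771] tool x,y rel to hinge cm [ 8.26699691 20.34302044]
```

>>> arm_command:
  targets:
    - {"translation":[0,-0.3,2.5],"yaw":0}
    - {"translation":[0,-0.3,5],"yaw":0}
    - {"translation":[0,-0.3,7.5],"yaw":0}
    - {"translation":[0,-0.3,10],"yaw":0}
    - {"translation":[0,-0.3,12],"yaw":0}
    - {"translation":[0,-0.3,13.2],"yaw":0}
    - {"translation":[0,-0.3,13.7],"yaw":0}
    - {"translation":[0,-0.3,13.7],"yaw":0}
    - {"translation":[0,-0.3,13.7],"yaw":0}

```text
clock: 2.62
tool_pos: [0.6446, -0.103, 0.0778]
orientation: [3.136, 0.184, 0.001]
force: [0.8, 0.3, 0.3]
finger_gap: 0.0008
finger_force: 0.0
```

>>> arm_command:
  targets:
    - {"translation":[-0.5,0,0],"yaw":0}
    - {"translation":[-1,0,0],"yaw":0}
    - {"translation":[-1.5,0,0],"yaw":0}
    - {"translation":[-2,0,0],"yaw":0}
    - {"translation":[-2.5,0,0],"yaw":0}
    - {"translation":[-3,0,0],"yaw":0}
    - {"translation":[-3.5,0,0],"yaw":0}
    - {"translation":[-4,0,0],"yaw":0}
    - {"translation":[-4.5,0,0],"yaw":0}
    - {"translation":[-5,0,0],"yaw":0}

```text
clock: 3.45
tool_pos: [0.594, -0.1085, 0.0769]
orientation: [-3.136, -0.185, 0.0]
force: [0.0, 0.0, 0.3]
finger_gap: 0.0002
finger_force: 0.0
```

>>> arm_command:
  targets:
    - {"translation":[-0.5,0,0],"yaw":0}
    - {"translation":[-1,0,0],"yaw":0}
    - {"translation":[-1.5,0,0],"yaw":0}
    - {"translation":[-2,0,0],"yaw":0}
    - {"translation":[-2.5,0,0],"yaw":0}
    - {"translation":[-2.8,0,0],"yaw":0}
    - {"translation":[-2.8,0,0],"yaw":0}
    - {"translation":[-2.8,0,0],"yaw":0}

```text
clock: 4.12
tool_pos: [0.5668, -0.1118, 0.077]
orientation: [3.136, 0.185, 0.0]
force: [-0.4, -0.0, 0.3]
finger_gap: 0.0004
finger_force: 0.0
```

Run:
```python
from h import *
c=cam("side"); im=c["color"][:,:,::-1]; cv2.imwrite("pics/s2.png",cv2.resize(im[120:330,180:460],None,fx=2.8,fy=2.8))
```

```text
(no output)
```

View pics/s2.png

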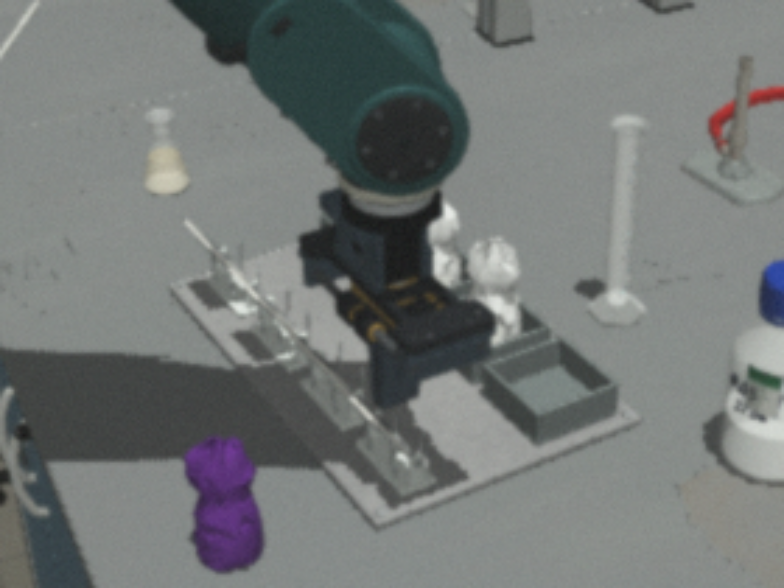

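The side view shows tag 4 now leaning to the robot's side, edge near (370,410). Next I retreat, rise and cross to the robot side of tag 3.

>>> arm_command:
  targets:
    - {"translation":[1,0,0],"yaw":0}
    - {"translation":[2.5,0,0],"yaw":0}
    - {"translation":[3,0,-2.5],"yaw":0}
    - {"translation":[3,0,-5.5],"yaw":0}
    - {"translation":[3,0,-8.5],"yaw":0}
    - {"translation":[3,-2,-10],"yaw":0}
    - {"translation":[1,-4,-10],"yaw":0}
    - {"translation":[-1,-6,-10],"yaw":0}
    - {"translation":[-3.5,-8,-10],"yaw":0}
    - {"translation":[-6,-10,-10],"yaw":0}

```text
clock: 5.0
tool_pos: [0.4953, -0.0187, 0.1772]
orientation: [3.136, 0.185, 0.001]
force: [0.5, 0.2, 0.9]
finger_gap: 0.0004
finger_force: 0.0
```

>>> arm_command:
  targets:
    - {"translation":[-1.5,0,0],"yaw":0}
    - {"translation":[-2.5,0,0],"yaw":0}
    - {"translation":[-2.5,0,2],"yaw":0}
    - {"translation":[-2.5,0,4.5],"yaw":0}
    - {"translation":[-2.5,0,7],"yaw":0}
    - {"translation":[-2.5,0,9],"yaw":0}
    - {"translation":[-2.5,0,10],"yaw":0}
    - {"translation":[-2.5,0,10],"yaw":0}

```text
clock: 5.67
tool_pos: [0.4702, -0.0226, 0.0753]
orientation: [-3.136, -0.184, 0.004]
force: [0.0, -0.3, -0.3]
finger_gap: 0.0007
finger_force: 0.0
```

>>> arm_command:
  targets:
    - {"translation":[0.5,0,0],"yaw":0}
    - {"translation":[1,0,0],"yaw":0}
    - {"translation":[1.5,0,0],"yaw":0}
    - {"translation":[2,0,0],"yaw":0}
    - {"translation":[2.5,0,0],"yaw":0}
    - {"translation":[3,0,0],"yaw":0}
    - {"translation":[3.5,0,0],"yaw":0}
    - {"translation":[4,0,0],"yaw":0}
    - {"translation":[4.5,0,0],"yaw":0}
    - {"translation":[5,0,0],"yaw":0}

```text
clock: 6.5
tool_pos: [0.5208, -0.0165, 0.0769]
orientation: [3.136, 0.185, -0.0]
force: [-0.2, -0.6, 0.3]
finger_gap: -0.0001
finger_force: 0.1
```

>>> arm_command:
  targets:
    - {"translation":[0.5,0,0],"yaw":0}
    - {"translation":[1,0,0],"yaw":0}
    - {"translation":[1.5,0,0],"yaw":0}
    - {"translation":[2,0,0],"yaw":0}
    - {"translation":[2.5,0,0],"yaw":0}
    - {"translation":[3,0,0],"yaw":0}
    - {"translation":[3,0,0],"yaw":0}
    - {"translation":[3,0,0],"yaw":0}

```text
clock: 7.17
tool_pos: [0.5502, -0.013, 0.0769]
orientation: [-3.136, -0.185, 0.0]
force: [-0.2, 0.1, -0.0]
finger_gap: 0.0004
finger_force: 0.0
```

>>> arm_command:
  targets:
    - {"translation":[-1.5,0,0],"yaw":0}
    - {"translation":[-3.5,0,0],"yaw":0}
    - {"translation":[-5,0,-2],"yaw":0}
    - {"translation":[-7,0,-5],"yaw":0}
    - {"translation":[-8,-2,-7],"yaw":0}
    - {"translation":[-8,-5,-8],"yaw":0}
    - {"translation":[-8,-8,-8],"yaw":0}
    - {"translation":[-8,-10,-7],"yaw":0}
    - {"translation":[-8,-10,-5],"yaw":0}
    - {"translation":[-8,-10,-3],"yaw":0}

```text
clock: 8.0
tool_pos: [0.459, 0.078, 0.1071]
orientation: [-3.136, -0.188, -0.003]
force: [-0.0, -1.2, -0.9]
finger_gap: 0.0003
finger_force: 0.0
```

>>> arm_command:
  targets:
    - {"translation":[0,0,1.5],"yaw":0}
    - {"translation":[0,0,2.5],"yaw":0}
    - {"translation":[0,0,3],"yaw":0}
    - {"translation":[0,0,3],"yaw":0}
    - {"translation":[0.5,0,3],"yaw":0}
    - {"translation":[1,0,3],"yaw":0}
    - {"translation":[1.5,0,3],"yaw":0}
    - {"translation":[2,0,3],"yaw":0}
    - {"translation":[2.5,0,3],"yaw":0}
    - {"translation":[3,0,3],"yaw":0}

```text
clock: 8.83
tool_pos: [0.4894, 0.0805, 0.0772]
orientation: [-3.136, -0.185, -0.001]
force: [-0.7, 0.0, -0.0]
finger_gap: 0.0002
finger_force: 0.2
```

>>> arm_command:
  targets:
    - {"translation":[0.5,0,0],"yaw":0}
    - {"translation":[1,0,0],"yaw":0}
    - {"translation":[1.5,0,0],"yaw":0}
    - {"translation":[2,0,0],"yaw":0}
    - {"translation":[2.5,0,0],"yaw":0}
    - {"translation":[3,0,0],"yaw":0}
    - {"translation":[3.5,0,0],"yaw":0}
    - {"translation":[4,0,0],"yaw":0}
    - {"translation":[4.5,0,0],"yaw":0}
    - {"translation":[5,0,0],"yaw":0}

```text
clock: 9.67
tool_pos: [0.5388, 0.0863, 0.0769]
orientation: [-3.136, -0.185, 0.0]
force: [0.1, 0.6, 0.3]
finger_gap: 0.0006
finger_force: 0.0
```

>>> arm_command:
  targets:
    - {"translation":[0,0,0],"yaw":0}
    - {"translation":[-1.5,0,0],"yaw":0}
    - {"translation":[-3.5,0,0],"yaw":0}
    - {"translation":[-5,0,-2],"yaw":0}
    - {"translation":[-6,0,-5],"yaw":0}
    - {"translation":[-6,0,-8],"yaw":0}
    - {"translation":[-6,0,-11],"yaw":0}
    - {"translation":[-6,0,-14],"yaw":0}
    - {"translation":[-6,0,-16],"yaw":0}
    - {"translation":[-6,0,-16],"yaw":0}

```text
clock: 10.5
tool_pos: [0.4806, 0.0795, 0.2412]
orientation: [-3.136, -0.185, -0.01]
force: [1.4, 0.6, 0.6]
finger_gap: 0.0003
finger_force: 0.0
```

Run:
```python
from h import *
for n,a in (("side",(120,330,180,460)),("top",(170,340,190,390))):
    c=cam(n); im=c["color"][:,:,::-1]; cv2.imwrite(f"pics/{n}3.png",cv2.resize(im[a[0]:a[1],a[2]:a[3]],None,fx=2.8,fy=2.8))
```

```text
(no output)
```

View pics/side3.png

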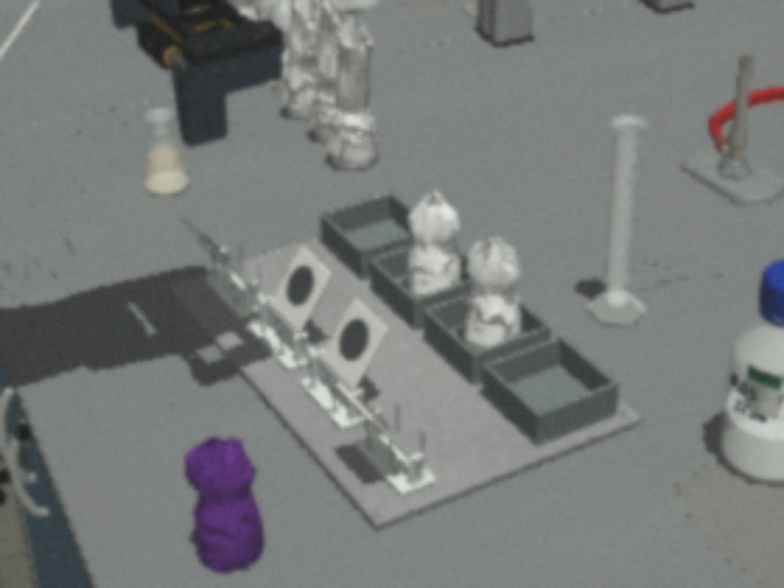

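View pics/top3.png

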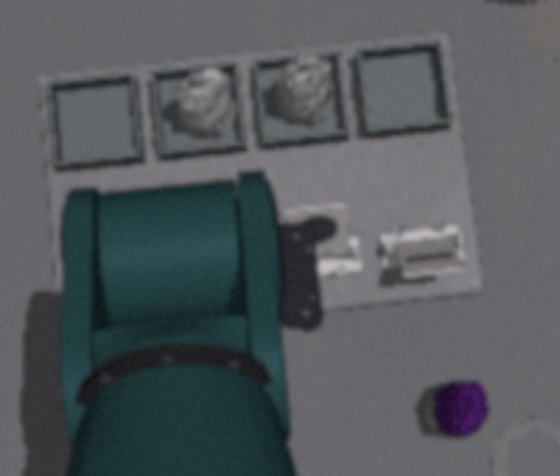

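The side view shows tags 2 and 3 with the disc up, at (300,285) and (355,340), and tag 1 still leaning to the robot at (205,240). The top view shows tag 4 with the bar up at (425,250). The flasks stand undisturbed and the arm is clear, so I'm handing in.

```bash
python3 -c "
from h import *
print(manip.finish_job())"
```

```text
the job is handed in; nothing more can be done
None
```

I pushed over the three wrong tags and handed the job in: the tags of the two flask bins now show the disc and the other two show the bar, with the flasks unmoved in the last pictures; no verdict came back.

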